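# Dial the takings box open

## Task

Unlock the bakery's steel takings box: with light finger pressure, roll its left thumbwheel to 3 pips and its right one to 2 pips squarely on top, without disturbing the middle wheel, which already shows its 5. Then slide the bolt fin fully over to the left, towards the wheels, leave the code standing, and do not disturb the things around.

Things in the scene. Friction and masses are not known exactly. Their poses are not given: they have to be found in the camera images.
- lockbox: fixed dark steel box 150 (x) x 310 (y) x 60 mm high, origin centre of underside; x from its front (key cylinder) to its back, y to its left. On top, left to right: three black thumbwheels (60 mm across, 26 wide, 60 apart, axles along y, six fields of 1 to 6 white pips) and the bolt fin. More than 20 N on any of it damages the lock
- left_seat (a point): point on the box's flat top, 60 mm above its underside, at box y = 95 mm, vertically below the left wheel's highest line. That line lies 12 to 24 mm above it, differently for each wheel and time (worn bushes, in no listed pose: feel for it); the axle is sprung, 1 mm per 5 N of downward push
- middle_seat (a point): point on the box's flat top, 60 mm above its underside, at box y = 35 mm, vertically below the middle wheel's highest line. That line lies 12 to 24 mm above it, differently for each wheel and time (worn bushes, in no listed pose: feel for it); the axle is sprung, 1 mm per 5 N of downward push
- right_seat (a point): point on the box's flat top, 60 mm above its underside, at box y = -25 mm, vertically below the right wheel's highest line. That line lies 12 to 24 mm above it, differently for each wheel and time (worn bushes, in no listed pose: feel for it); the axle is sprung, 1 mm per 5 N of downward push
- left_wheel (a joint): turn (rad) of the left thumbwheel (code number 3; starts 0.9 to 1.8 below it). 0 = 1 pip squarely on top, then 1.047 per number: 2.094 = 3 pips, 5.236 = 6; grows as the wheel's top moves along the box's +x; stops at -0.5 and 5.75, no wrap-round. Smooth round rim turned by rubbing (needs about 2.3 N along the rim), no clicks, stays where left
- middle_wheel (a joint): turn (rad) of the middle thumbwheel (code number 5; there already: leave it). 0 = 1 pip squarely on top, then 1.047 per number: 2.094 = 3 pips, 5.236 = 6; grows as the wheel's top moves along the box's +x; stops at -0.5 and 5.75, no wrap-round. Smooth round rim turned by rubbing (needs about 2.3 N along the rim), no clicks, stays where left
- right_wheel (a joint): turn (rad) of the right thumbwheel (code number 2; starts 0.9 to 1.8 above it). 0 = 1 pip squarely on top, then 1.047 per number: 2.094 = 3 pips, 5.236 = 6; grows as the wheel's top moves along the box's +x; stops at -0.5 and 5.75, no wrap-round. Smooth round rim turned by rubbing (needs about 2.3 N along the rim), no clicks, stays where left
- fin (a point): middle of the top edge of the bolt fin, an upright aluminium plate 10 mm thick (box y), 30 mm wide (box x), standing 36 mm out of the box top, at the right end (box y = -105 mm when locked)
- bolt (a joint): travel of the bolt fin (m): 0 = locked, 0.016 = fully slid along the box's +y (to its left, towards the wheels) and unlocked. Takes about 3 N, stays where left; after 3 mm it is blocked unless each wheel stands within about 0.2 rad of its code number
- price_card: loose price card in a slotted log slice, 27 x 50 x 84 mm, origin centre of underside; stands behind the box; a bystander
- jam_jar_a: loose jam jar, 65 mm across, 97 mm high, origin centre of underside; to the left of the box; a bystander
- jam_jar_b: loose jam jar, 64 mm across, 99 mm high, origin centre of underside; behind and right of the box; a bystander
- cup: loose enamel cup, 64 x 89 x 48 mm, origin centre of underside; to the right of the box; a bystander
- timer: loose wind-up dough timer, 64 mm across, 56 mm high, origin centre of underside; behind and left of the box; a bystander

How it is judged:
On the way, in this order (a step that is already met when the one before it is completed fails the run):
1. all three wheels show the code (left 3, middle 5, right 2 pips on top, each within 0.26 rad) while the bolt is still back (less than 5 mm) (value of joint left_wheel between 1.8344 and 2.3544 rad and value of joint middle_wheel between 3.9288 and 4.4488 rad and value of joint right_wheel between 0.7872 and 1.3072 rad and value of joint bolt below 0.005 m), for 0.2 s.
2. the bolt is slid over by at least 13 of its 16 mm, with the code standing (value of joint left_wheel between 1.8344 and 2.3544 rad and value of joint middle_wheel between 3.9288 and 4.4488 rad and value of joint right_wheel between 0.7872 and 1.3072 rad and value of joint bolt above 0.013 m), for 0.2 s.
At the end, for the whole second after the job is handed in: The left wheel shows 3, the middle 5 and the right 2 pips on top, each within 0.26 rad (15 degrees) of square; the bolt fin is slid to the left by at least 13 of its 16 mm; wheels and bolt are at rest (all of step 2 and value of joint bolt below 0.018 m and velocity of joint left_wheel between -0.05 and 0.05 rad/s and velocity of joint middle_wheel between -0.05 and 0.05 rad/s and velocity of joint right_wheel between -0.05 and 0.05 rad/s and velocity of joint bolt between -0.05 and 0.05 m/s); the robot touches nothing.
It fails at once if the box, a wheel or the bolt is pushed with more than 20 N (contact force between any of the fingers, the arm and lockbox above 20 N).
It fails at once if the middle wheel is turned more than 0.26 rad away from its 5 (value of joint middle_wheel below 3.9288 rad or value of joint middle_wheel above 4.4488 rad).
It fails at once if a bystander is moved more than 25 mm or tipped (distance of any of price_card, jam_jar_a, jam_jar_b, cup, timer from where it was at the start of the episode above 0.025 m or angle between any of price_card, jam_jar_a, jam_jar_b, cup, timer's own z axis and vertical above 0.4 rad).
It also fails if it takes over 72 s, if anything falls off the work surface, if the arm or the gripper's body presses on something with over 40 N, if the wrist force passes 120 N, or if a joint passes its speed limit or range.

## Robot

A 6-joint arm with a two-finger parallel gripper is mounted at the origin on a cart in front of the work surface, level with it; the furniture and walls round the work are solid. World frame = base frame: x ahead of the robot, y to its left, z up, the work surface at z = 0. Lengths are in m, angles in rad, forces in N, time in s.
With the tool pointing down it reaches from about 0.325 to 1 m from the base axis. Payload 5.1 kg.
Tool frame: the origin (TCP) lies at the very end of the fingers, on their centre line; the grasp point (between the pads) lies 19 mm behind it; z points along the fingers, y is the line along which they close (so a half turn about z gives the same grasp; the last joint's range is limited). The gripper opens to 85 mm and grips with 20 to 120 N. Pads are 22 mm wide; open, the fingers measure 114 mm over their backs; the gripper's body (76 mm by 85 mm) begins 54 mm behind the grasp point. The pads swing forward as they close: fully open they stand 13 mm farther back than shut.
Start: joints at [-0.083, 0.124, 1.65, -0, 1.367, -0.083], TCP at [0.65, -0, 0.231] pointing down, gripper open.
Joint ranges: [-2.61, 2.61], [-1.02, 2.33], [0.03, 2.71], [-1.35, 4.49], [0.32, 2.68], [-2.91, 2.91]. Speed limits (rad/s): [2.57, 2.57, 3.14, 3.14, 3.14, 3.14].

## Interface

Orientations are given as a unit quaternion [x, y, z, w].
In Python, from rig import ctrl gives the robot as it stands. The module is installed in compiled form; this text tells all that it offers.
- The arm moves only by the tool carry_out, never from a script. Its argument "motion" is text: rows parted by semicolons, each of 5 numbers parted by spaces: the opening in per cent of the stroke, from 0 (shut) to 100 (fully open), then the shift along the tool's x, y, z in m, then the turn about the tool's z in degrees. In form: fingers dx dy dz roll; .... A call has 1 to 5 rows; each row is the pose to reach, as a shift and turn from the pose commanded when the call began, along the tool's axes at that moment; what a row does not reach only later rows make up. A row lasts 1/8 s, in which the tool goes at most 62.5 mm and 10.7 degrees, less where a joint would pass 70% of its speed; a pose out of reach is approached as far as the arm can. A call with a gripper value outside its range is refused whole. The fingers move at their own pace and stop on an object; "grip_force" is the grip in N (left out, the last holds). Time passes only in rows, so rows that repeat a pose let the fingers close. It gives the time, the measured TCP pose, the force, the opening and the grip force at its end, in the units of the state.
- ctrl.get_state(): the state, without advancing time (a new reading comes with each control period).
- ctrl.camera(name): name is "scene" or "side" or "wrist"; returns a dict with "color" (480x640x3 uint8, red, green, blue), "range_z" (480x640 float32, m along the optical axis (not along the pixel's ray), 0 where there is no reading), "fx", "fy", "cx", "cy" (pixels), "k1" (the pictures are not rectified: a ray, as slopes to the right and down, at radius r is drawn at 1 + k1 r^2 times it, then the intrinsics apply), "extrinsics" (4x4, takes a point from world to camera coordinates); the wrist camera has in their place "hand_eye" (4x4, takes a point from camera to tool coordinates, whose origin is the TCP and whose axes are the flange's). Camera axes: x right, y up, looking along -z (the intrinsics and any distortion apply to the point x, -y, -z); pixel columns grow to the right and rows downward; lengths in m; the calibration is good to about 2 mm. A picture is of the moment at which its call begins: read the wrist's pose just before it.
- ctrl.sign_off(): hands the job in; it is judged then, once.
The state is a dict: "clock": time; "joint_pos": joint angles; "qd": joint speeds; "tau": joint torques, N m; "tcp_pos": TCP position; "eef_rot": TCP orientation; "ft_force": force on the tool from outside, world axes, zero at the start; "wrist_torque": the same for the moment, N m; "finger_gap": finger opening in m; "grip_force": force on a finger pad.
Only numpy, scipy, OpenCV 4.12 (cv2) and the standard library are available. Lean on these libraries where they do the work, as an engineer would, in place of code of your own. Each camera call takes 0.05 s, during which the arm holds its last target. There are 200 camera calls.

## Working session

There is one attempt and no reset: what is moved stays moved. The work goes in short steps, Python scripts to look and compute and a tool call to move; the robot and the scene stay as the last step left them, time stands still between calls to the robot, and variables do not carry over. Pictures are saved under pics/ and viewed, at most 10 in all, crops included, and the job is handed in when it is done.

Besides the shell and the picture viewer there is one more tool, called after "Emit:" by a JSON object that holds its "name" and its "arguments", one argument or row to a line. carry_out: Moves the arm, as the interface text tells. Its arguments: {"type":"object","properties":{"motion":{"type":"string"},"grip_force":{"type":"number"}},"required":["motion"]}

```bash
mkdir -p pics; cat > h.py <<'E'
import numpy as np, cv2
from scipy.spatial.transform import Rotation as R
from rig import ctrl
def cam(n):
    s=ctrl.get_state(); c=ctrl.camera(n)
    if n=="wrist":
        T=np.eye(4);T[:3,:3]=R.from_quat(s["eef_rot"]).as_matrix();T[:3,3]=s["tcp_pos"]
        c["c2w"]=T@np.array(c["hand_eye"])
    else: c["c2w"]=np.linalg.inv(np.array(c["extrinsics"]))
    return c
def slopes(c,u,v):
    x=(np.asarray(u,float)-c["cx"])/c["fx"];y=(np.asarray(v,float)-c["cy"])/c["fy"]
    a,b=x.copy(),y.copy()
    for _ in range(10):
        k=1+c["k1"]*(a*a+b*b);a,b=x/k,y/k
    return a,b
def cloud(c):
    v,u=np.mgrid[0:480,0:640];a,b=slopes(c,u,v);z=c["range_z"]
    P=np.stack([a*z,-b*z,-z],-1)
    return P@c["c2w"][:3,:3].T+c["c2w"][:3,3]
def ray(c,u,v):
    a,b=slopes(c,u,v);d=c["c2w"][:3,:3]@np.array([a,-b,-1.]);return c["c2w"][:3,3],d
def onz(c,u,v,z):
    o,d=ray(c,u,v);return o+d*(z-o[2])/d[2]
def proj(c,p):
    q=np.linalg.inv(c["c2w"])@np.append(p,1);a,b=q[0]/-q[2],-q[1]/-q[2];k=1+c["k1"]*(a*a+b*b)
    return a*k*c["fx"]+c["cx"],b*k*c["fy"]+c["cy"]
def save(c,n): cv2.imwrite("pics/"+n,c["color"][:,:,::-1])
E
python3 - <<'E'
from h import *
print(ctrl.get_state())
for n in("scene","wrist"):
    c=cam(n);save(c,n+"0.png");print(n,c["c2w"].round(3).tolist(),c["fx"],c["k1"])
    np.save(n+"0.npy",cloud(c))
E
```

```text
{'clock': 0.0, 'joint_pos': array([-8.26047959e-02,  1.24502235e-01,  1.65168151e+00,  2.53988112e-05,
        1.36751654e+00, -8.25999693e-02]), 'qd': array([ 7.69800788e-05,  1.49814875e-03, -2.72604750e-04, -1.34058534e-03,
        1.91212640e-03,  8.77716617e-04]), 'tau': array([ 3.96925461e-04, -4.23608243e+01, -3.65454090e+01,  2.94756808e-05,
        6.89593100e-03,  2.82237529e-06]), 'tcp_pos': array([6.49381741e-01, 2.58794621e-05, 2.30050448e-01]), 'eef_rot': array([ 7.07109917e-01,  7.07102860e-01, -6.71649834e-04, -8.12140158e-04]), 'ft_force': array([ 0.76495113,  0.83907684, -0.58860213]), 'wrist_torque': array([-0.02423389, -0.02955176,  0.0327215 ]), 'grip_force': 0.0, 'finger_gap': 0.08527668157019072}
scene [[0.585, 0.506, -0.633, -0.24], [-0.811, 0.355, -0.466, -0.57], [-0.011, 0.786, 0.618, 0.898], [0.0, 0.0, 0.0, 1.0]] 510.7382686681492 0.01870451648268295
wrist [[1.0, -0.0, 0.002, 0.649], [-0.0, 0.946, 0.325, 0.084], [-0.002, -0.325, 0.946, 0.373], [0.0, 0.0, 0.0, 1.0]] 397.3427964744676 -0.07655784138378824
```

View pics/scene0.png

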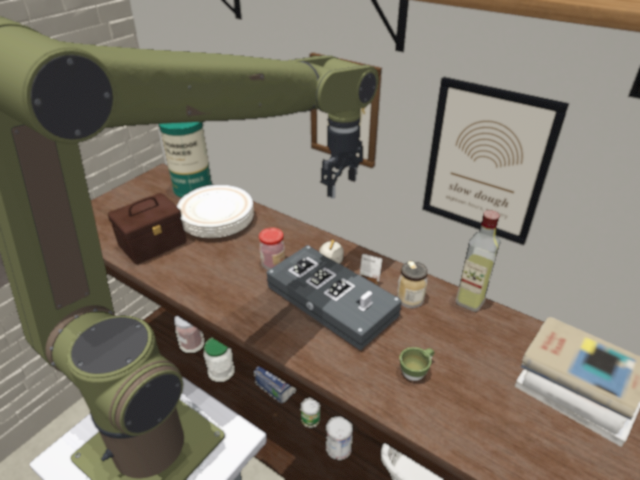

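View pics/wrist0.png

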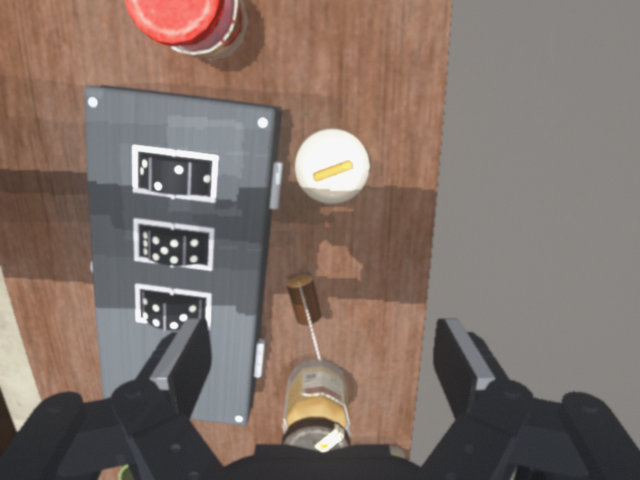

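The wrist view is aligned with up = +y and right = +x. The box has corner screws at (92,102), (263,123) and (239,419), and the wheel slots are at (175,174), (174,245) and (173,308). Left shows about 2 pips and right about 3.

```bash
python3 - <<'E'
from h import *
c=cam("wrist");P=cloud(c);s=cam("side");save(s,"side0.png");PS=cloud(s);C=cam("scene");PC=cloud(C)
for u,v in[(92,102),(263,123),(239,419),(110,300),(230,300),(175,125)]:
    print(u,v,np.median(P[v-2:v+3,u-2:u+3].reshape(-1,3),0).round(4),onz(c,u,v,.06).round(4))
# top plane/box mask from scene and wrist clouds
for n,Q in(("w",P),("s",PS),("c",PC)):
    m=(abs(Q[...,2]-.061)<.006)&(abs(Q[...,0]-.55)<.25)&(abs(Q[...,1])<.3)
    m=cv2.morphologyEx(m.astype(np.uint8),cv2.MORPH_OPEN,np.ones((3,3)))
    k,l,st,ce=cv2.connectedComponentsWithStats(m);i=1+st[1:,4].argmax();q=Q[l==i]
    print(n,st[i],np.median(q[:,2]),cv2.minAreaRect(q[:,:2].astype(np.float32)))
    f=(Q[...,2]>.085)&(Q[...,2]<.105)
    r=Q[f&(abs(Q[...,0]-.5)<.12)&(Q[...,1]<.0)&(Q[...,1]>-.2)]
    if len(r):print(" fin?",len(r),np.median(r,0))
g=lambda a:cv2.resize(a,None,fx=2,fy=2)
cv2.imwrite("pics/wcrop.png",cv2.resize(c["color"][130:450,80:290,::-1],None,fx=2,fy=1.8))
E
```

```text
92 102 [0.4726 0.0896 0.0617] [0.4714 0.0896 0.06  ]
263 123 [0.6041 0.0716 0.0616] [0.6038 0.0715 0.06  ]
239 419 [ 0.5653 -0.2126  0.0611] [ 0.565  -0.2137  0.06  ]
110 300 [ 0.4572 -0.0803  0.0601] [ 0.4573 -0.0801  0.06  ]
230 300 [ 0.5676 -0.0785  0.0607] [ 0.5674 -0.0789  0.06  ]
175 125 [0.5356 0.0708 0.0607] [0.5355 0.0708 0.06  ]
w [   84    86   193   339 42918] 0.06048984957584916 ((0.5180849432945251, -0.060475438833236694), (0.3101651966571808, 0.15234865248203278), 82.23042297363281)
 fin? 68 [ 0.61783561 -0.19636598  0.09570085]
s [ 297  185   90   89 4887] 0.06221314605319117 ((0.519850492477417, -0.058892086148262024), (0.3148890435695648, 0.15161144733428955), 82.05208587646484)
 fin? 98 [ 0.50783057 -0.16155697  0.09424842]
c [ 267  246  135   89 4878] 0.06082355937116385 ((0.5186511874198914, -0.06156750023365021), (0.31228721141815186, 0.154106006026268), 82.50931549072266)
 fin? 81 [ 0.50329466 -0.16895233  0.0941156 ]
```

View pics/side0.png

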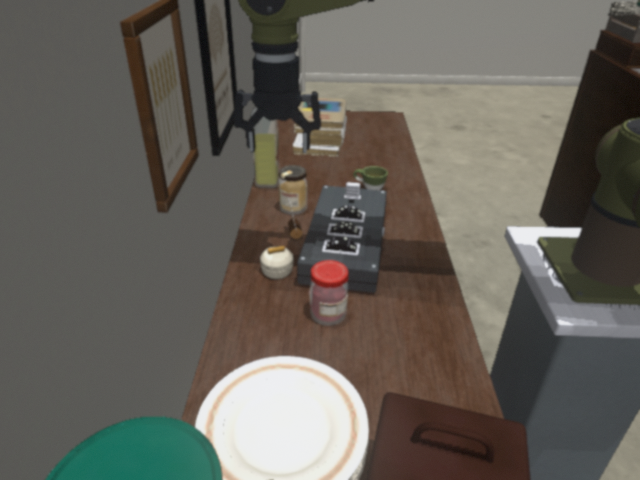

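```bash
cat >> h.py <<'E'
C0=np.array([.5185,-.0605]);yaw=np.radians(-7.8)
bx=np.array([np.cos(yaw),np.sin(yaw),0]);by=np.array([-bx[1],bx[0],0])
def bw(x,y,z): return np.array([*C0,0])+x*bx+y*by+np.array([0,0,z])
def strip(c,y0,h,span=75):
    # rows: phi from -span..span deg along box x, cols: y
    ph=np.radians(np.arange(-span,span+.1,1));ys=np.linspace(.013,-.013,52)
    m=np.array([[proj(c,bw(.03*np.sin(p),y0+y,.06+h-.03+.03*np.cos(p))) for p in ph] for y in ys],np.float32)
    return cv2.remap(c["color"][:,:,::-1],m[...,0],m[...,1],cv2.INTER_LINEAR)
def strips(c,hs,name):
    out=[]
    for y0,h in zip((.095,.035,-.025),hs):
        s=cv2.resize(strip(c,y0,h),None,fx=4,fy=3)
        for d in range(-60,61,30): cv2.line(s,((d+75)*4+2,0),((d+75)*4+2,12 if d else 30),(0,0,255) if d==0 else (0,255,255),1)
        out+=[s,np.full((6,s.shape[1],3),128,np.uint8)]
    cv2.imwrite("pics/"+name,np.vstack(out))
E
python3 - <<'E'
from h import *
c=cam("wrist");P=cloud(c);q=(P-bw(0,0,0));X=q@bx;Y=q@by;Z=q[...,2]
hs=[]
for y in(.095,.035,-.025):
    m=(abs(X)<.012)&(abs(Y-y)<.009);x,z=X[m],Z[m]
    # axle height z0 by known radius
    z0=np.median(z-np.sqrt(.03**2-x**2));hs.append(z0+.03-.06);print(y,m.sum(),z.max(),hs[-1])
strips(c,hs,"strip0.png")
E
```

```text
0.095 723 0.08041748466922477 0.018538465258935793
0.035 601 0.07849233860018706 0.01623738071136968
-0.025 496 0.08059963189313629 0.018996242273003103
```

View pics/strip0.png

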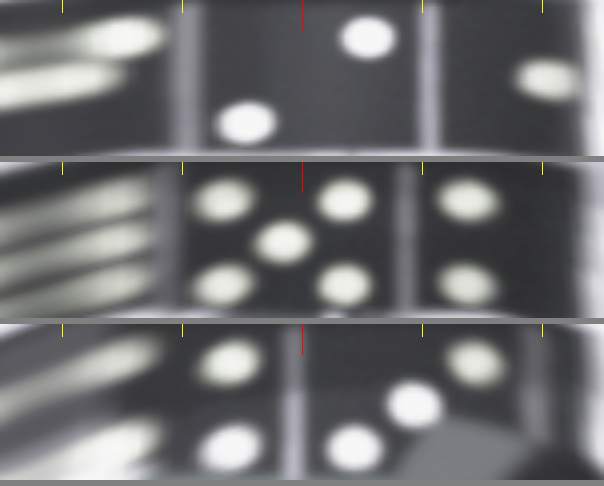

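Emit:
{"name": "carry_out", "arguments": {
  "motion": "0 0.0 -0.03 0.03 8; 0 0.02 -0.07 0.06 8; 0 0.034 -0.118 0.09 8; 0 0.034 -0.118 0.09 8",
  "grip_force": 20
}}

```text
clock: 0.8
tcp_pos: [0.5246, 0.035, 0.1348]
eef_rot: [0.754, 0.657, -0.005, -0.004]
ft_force: [-0.3, 0.4, 0.4]
finger_gap: 0.0123
grip_force: 0.0
```

Left wheel reads ≈1.1 rad, so it needs about +1.0. Right reads ≈2.6 and needs about −1.55. Middle is at its 5.

Emit:
{"name": "carry_out", "arguments": {
  "motion": "0 0 -0.007 0.02 0; 0 0 -0.015 0.045 0; 0 0 -0.015 0.05 0; 0 0 -0.015 0.05 0"
}}

```text
clock: 1.3
tcp_pos: [0.5184, 0.0358, 0.0919]
eef_rot: [0.755, 0.656, 0.0, 0.0]
ft_force: [-0.0, -0.1, 0.2]
finger_gap: -0.0001
grip_force: 0.0
```

Emit:
{"name": "carry_out", "arguments": {
  "motion": "0 0 0 0.006 0; 0 0 0 0.009 0; 0 0 0 0.011 0; 0 0 0 0.011 0"
}}

```text
clock: 1.8
tcp_pos: [0.518, 0.036, 0.0815]
eef_rot: [0.755, 0.656, 0.001, 0.001]
ft_force: [-0.7, -0.3, 5.4]
finger_gap: -0.0002
grip_force: 2.5
```

Emit:
{"name": "carry_out", "arguments": {
  "motion": "0 0 0 0.0006 0; 0 0 0.007 0.0006 0; 0 0 0.014 0.0006 0; 0 0 0.020 0.0006 0; 0 0 0.020 0.0006 0"
}}

```text
clock: 2.42
tcp_pos: [0.5387, 0.0332, 0.0817]
eef_rot: [0.755, 0.656, 0.001, 0.001]
ft_force: [-0.4, -0.3, 6.9]
finger_gap: 0.0005
grip_force: 3.4
```

Emit:
{"name": "carry_out", "arguments": {
  "motion": "0 0 0 -0.02 0; 0 -0.03 0 -0.05 0; 0 -0.08 0.006 -0.06 0; 0 -0.120 0.006 -0.06 0; 0 -0.120 0.006 -0.06 0"
}}

```text
clock: 3.05
tcp_pos: [0.5261, -0.0884, 0.1409]
eef_rot: [0.756, 0.655, 0.0, 0.001]
ft_force: [0.5, 0.6, 0.3]
finger_gap: 0.0003
grip_force: 0.0
```

```bash
python3 - <<'E'
from h import *
c=cam("wrist");print(ctrl.get_state()["tcp_pos"],ctrl.get_state()["ft_force"]);strips(c,(.021,.0175,.019),"strip1.png")
E
```

```text
[ 0.52612054 -0.08718002  0.14053084] [ 0.16933407  0.65975537 -0.30458157]
```

View pics/strip1.png

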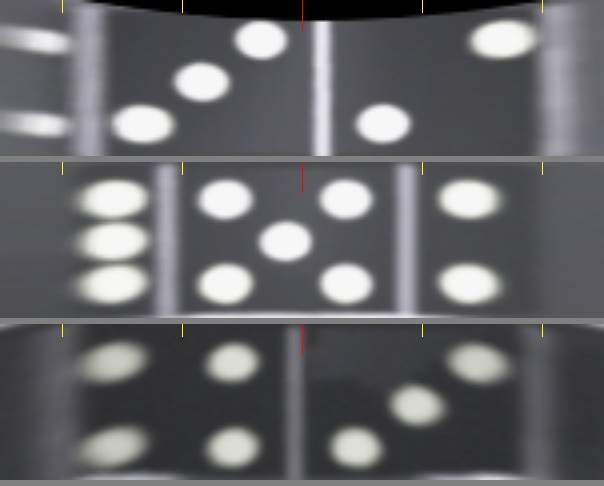

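Left wheel moved +34° and still needs about +22°. Middle is unchanged. Now the right wheel.

Emit:
{"name": "carry_out", "arguments": {
  "motion": "0 0 0.002 0.03 0; 0 0 0.002 0.052 0; 0 0 0.002 0.055 0; 0 0 0.002 0.0565 0; 0 0 0.002 0.0565 0"
}}

```text
clock: 3.72
tcp_pos: [0.5288, -0.0865, 0.0842]
eef_rot: [0.755, 0.656, 0.0, 0.001]
ft_force: [-0.4, -0.3, 0.2]
finger_gap: 0.0001
grip_force: 0.0
```

Emit:
{"name": "carry_out", "arguments": {
  "motion": "0 0 0 0.001 0; 0 0 0 0.002 0; 0 0 0 0.0025 0; 0 0 0 0.0025 0"
}}

```text
clock: 4.22
tcp_pos: [0.529, -0.0869, 0.0819]
eef_rot: [0.755, 0.656, 0.001, 0.001]
ft_force: [-0.6, 0.3, 5.6]
finger_gap: -0.0001
grip_force: 2.7
```

Emit:
{"name": "carry_out", "arguments": {
  "motion": "0 0 0 0.0005 0; 0 0 -0.008 0.0005 0; 0 0 -0.016 0.0005 0; 0 0 -0.024 0.0005 0; 0 0 -0.024 0.0005 0"
}}

```text
clock: 4.85
tcp_pos: [0.5054, -0.0837, 0.0818]
eef_rot: [0.755, 0.656, 0.001, 0.001]
ft_force: [-1.4, 0.0, 5.9]
finger_gap: -0.0
grip_force: 3.1
```

Emit:
{"name": "carry_out", "arguments": {
  "motion": "0 0 0 -0.006 0; 0 0 0.013 -0.008 0; 0 0 0.024 -0.006 0; 0 0 0.024 -0.001 0; 0 0 0.024 -0.0 0"
}}

```text
clock: 5.48
tcp_pos: [0.5298, -0.0871, 0.0812]
eef_rot: [0.755, 0.656, 0.001, 0.001]
ft_force: [2.3, -0.3, 7.5]
finger_gap: 0.0
grip_force: 3.4
```

Emit:
{"name": "carry_out", "arguments": {
  "motion": "0 0 -0.007 0 0; 0 0 -0.014 0 0; 0 0 -0.021 0 0; 0 0 -0.021 0 0; 0 0 -0.021 -0.01 0"
}}

```text
clock: 6.1
tcp_pos: [0.5068, -0.0836, 0.0899]
eef_rot: [0.755, 0.656, -0.0, -0.001]
ft_force: [-0.1, 0.2, 0.7]
finger_gap: 0.0003
grip_force: 0.0
```

Emit:
{"name": "carry_out", "arguments": {
  "motion": "0 -0.02 0 -0.04 0; 0 -0.05 0 -0.05 0; 0 -0.05 0 -0.05 0"
}}

```text
clock: 6.48
tcp_pos: [0.5005, -0.1345, 0.1411]
eef_rot: [0.755, 0.655, 0.0, 0.0]
ft_force: [-0.1, -0.0, -1.0]
finger_gap: 0.0
grip_force: 0.0
```

```bash
python3 - <<'E'
from h import *
c=cam("wrist");print(ctrl.get_state()["tcp_pos"]);strips(c,(.021,.0175,.0215),"strip2.png")
E
```

```text
[ 0.49995065 -0.1334491   0.13988073]
```

View pics/strip2.png

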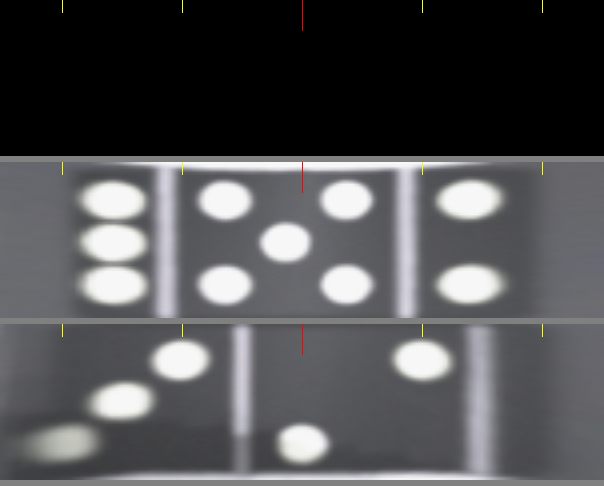

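Emit:
{"name": "carry_out", "arguments": {
  "motion": "0 0.03 0.008 0.01 0; 0 0.05 0.013 0.03 0; 0 0.05 0.013 0.052 0; 0 0.05 0.013 0.057 0; 0 0.05 0.013 0.0595 0"
}}

```text
clock: 7.15
tcp_pos: [0.5208, -0.0841, 0.0818]
eef_rot: [0.755, 0.656, 0.001, -0.001]
ft_force: [-0.9, 5.0, 11.9]
finger_gap: 0.0001
grip_force: 5.8
```

Emit:
{"name": "carry_out", "arguments": {
  "motion": "0 0 0 0.0003 0; 0 0 -0.005 0.0003 0; 0 0 -0.0105 0.0003 0; 0 0 -0.0105 0.0003 0; 0 0 -0.0105 -0.01 0"
}}

```text
clock: 7.78
tcp_pos: [0.5091, -0.0833, 0.0903]
eef_rot: [0.755, 0.656, -0.001, -0.001]
ft_force: [-0.5, -0.8, 0.4]
finger_gap: -0.0001
grip_force: 0.0
```

Emit:
{"name": "carry_out", "arguments": {
  "motion": "0 0.02 0 -0.025 0; 0 0.06 0 -0.03 0; 0 0.10 0 -0.03 0; 0 0.119 0 -0.015 0; 0 0.119 0 0.002 0"
}}

```text
clock: 8.4
tcp_pos: [0.5258, 0.0345, 0.0872]
eef_rot: [0.754, 0.657, -0.001, -0.0]
ft_force: [-0.4, 0.7, -0.1]
finger_gap: -0.0002
grip_force: 0.0
```

Emit:
{"name": "carry_out", "arguments": {
  "motion": "0 0 0 0.004 0; 0 0 0 0.0065 0; 0 0 0 0.008 0; 0 0 0 0.008 0"
}}

```text
clock: 8.9
tcp_pos: [0.5273, 0.0331, 0.0822]
eef_rot: [0.755, 0.655, 0.001, 0.0]
ft_force: [-2.2, 2.5, 7.6]
finger_gap: -0.0001
grip_force: 3.7
```

Emit:
{"name": "carry_out", "arguments": {
  "motion": "0 0 0.005 0 0; 0 0 0.010 0 0; 0 0 0.0135 0 0; 0 0 0.0135 0 0; 0 0 0.0135 -0.015 0"
}}

```text
clock: 9.52
tcp_pos: [0.5388, 0.0307, 0.095]
eef_rot: [0.755, 0.656, -0.001, -0.001]
ft_force: [0.9, -0.4, -0.4]
finger_gap: -0.0002
grip_force: 0.0
```

Emit:
{"name": "carry_out", "arguments": {
  "motion": "0 -0.02 0 -0.04 0; 0 -0.08 0 -0.06 0; 0 -0.14 0 -0.07 0; 0 -0.17 -0.005 -0.075 0; 0 -0.17 -0.005 -0.075 0"
}}

```text
clock: 10.15
tcp_pos: [0.5107, -0.1383, 0.1718]
eef_rot: [0.756, 0.654, 0.0, 0.001]
ft_force: [0.9, 0.7, -0.2]
finger_gap: 0.0001
grip_force: 0.0
```

```bash
python3 - <<'E'
from h import *
c=cam("wrist");print(ctrl.get_state()["tcp_pos"]);strips(c,(.021,.0175,.0215),"strip3.png")
P=cloud(c);q=P-bw(0,0,0);X=q@bx;Y=q@by;m=(q[...,2]>.091)&(q[...,2]<.1)&(abs(X)<.03)&(abs(Y+.1)<.03)
if m.sum():print("fin",m.sum(),X[m].min(),X[m].max(),Y[m].min(),Y[m].max(),np.median(q[...,2][m]))
E
```

```text
[ 0.51079052 -0.13700682  0.17124809]
fin 755 -0.014540538999184553 0.014691161204418865 -0.10922881516544683 -0.09972190769168299 0.09586211054634167
```

View pics/strip3.png

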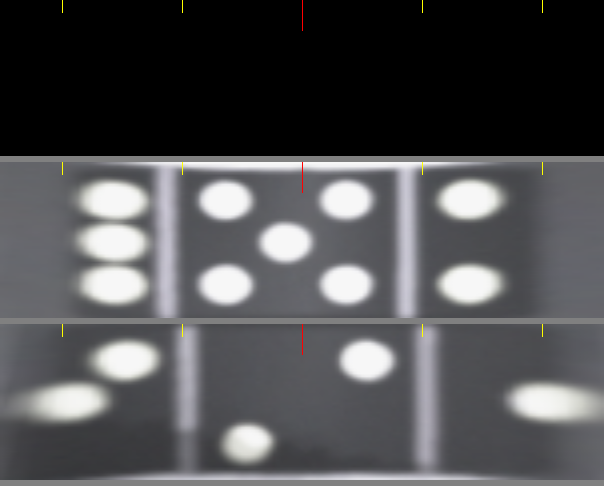

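Emit:
{"name": "carry_out", "arguments": {
  "motion": "0 0.04 0 0 0; 0 0.06 0 0 0; 0 0.06 0 0 0"
}}

```text
clock: 10.58
tcp_pos: [0.5194, -0.0745, 0.1704]
eef_rot: [0.754, 0.657, -0.0, -0.0]
ft_force: [-0.2, -0.1, -0.1]
finger_gap: 0.0001
grip_force: 0.0
```

```bash
python3 - <<'E'
from h import *
c=cam("wrist");print(ctrl.get_state()["tcp_pos"]);strips(c,(.021,.0175,.0215),"strip4.png")
E
```

```text
[ 0.51935841 -0.07528304  0.17042428]
```

View pics/strip4.png

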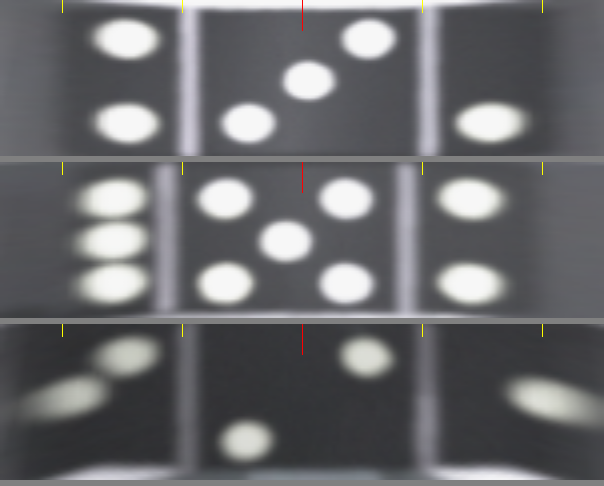

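All three show the code. Next I push the fin from its right side.

Emit:
{"name": "carry_out", "arguments": {
  "motion": "0 -0.06 -0.003 0 0; 0 -0.115 -0.003 0.01 0; 0 -0.125 -0.003 0.05 0; 0 -0.125 -0.003 0.09 0; 0 -0.125 -0.003 0.096 0"
}}

```text
clock: 11.25
tcp_pos: [0.4965, -0.1991, 0.0713]
eef_rot: [0.755, 0.656, -0.001, -0.003]
ft_force: [0.5, 0.5, 0.5]
finger_gap: -0.0001
grip_force: 0.0
```

Emit:
{"name": "carry_out", "arguments": {
  "motion": "0 0.004 0 0 0; 0 0.008 0 0 0; 0 0.012 0 0 0; 0 0.016 0 0 0; 0 0.018 0 0 0"
}}

```text
clock: 11.88
tcp_pos: [0.5019, -0.1816, 0.0751]
eef_rot: [0.755, 0.656, 0.0, 0.0]
ft_force: [-1.2, -0.0, 0.3]
finger_gap: 0.0003
grip_force: 0.0
```

Emit:
{"name": "carry_out", "arguments": {
  "motion": "0 0.003 0 0 0; 0 0.006 0 0 0; 0 0.009 0 0 0; 0 0.012 0 0 0; 0 0.012 0 0 0"
}}

```text
clock: 12.5
tcp_pos: [0.5035, -0.1697, 0.0748]
eef_rot: [0.755, 0.656, 0.0, 0.0]
ft_force: [-0.3, -1.7, 1.1]
finger_gap: -0.0003
grip_force: 1.0
```

Emit:
{"name": "carry_out", "arguments": {
  "motion": "0 0.002 0 0 0; 0 0.004 0 0 0; 0 0.005 0 0 0; 0 0.005 0 0 0"
}}

```text
clock: 13.0
tcp_pos: [0.5041, -0.1651, 0.0748]
eef_rot: [0.755, 0.656, 0.0, 0.0]
ft_force: [-0.8, -4.0, 1.6]
finger_gap: -0.0001
grip_force: 1.8
```

Emit:
{"name": "carry_out", "arguments": {
  "motion": "0 0.0007 0 0 0; 0 0.0014 0 0 0; 0 0.0014 0 0 0"
}}

```text
clock: 13.38
tcp_pos: [0.5041, -0.1651, 0.0749]
eef_rot: [0.755, 0.656, -0.001, 0.001]
ft_force: [-1.9, -8.1, 1.7]
finger_gap: -0.0001
grip_force: 4.4
```

Against the stop. Back off, lift, and check.

Emit:
{"name": "carry_out", "arguments": {
  "motion": "0 -0.006 0 0 0; 0 -0.014 0 0 0; 0 -0.014 0 -0.04 0; 0 -0.014 0 -0.09 0; 0 0.02 0 -0.12 0"
}}

```text
clock: 14.0
tcp_pos: [0.5078, -0.1449, 0.1974]
eef_rot: [0.756, 0.655, 0.001, 0.001]
ft_force: [1.1, 0.7, -0.4]
finger_gap: -0.0002
grip_force: 0.0
```

Emit:
{"name": "carry_out", "arguments": {
  "motion": "0 0.05 0 0 0; 0 0.08 0 0 0; 0 0.08 0 0 0; 0 0.08 0 0 0"
}}

```text
clock: 14.5
tcp_pos: [0.5179, -0.065, 0.1943]
eef_rot: [0.755, 0.656, -0.0, -0.0]
ft_force: [0.4, 0.1, -0.3]
finger_gap: 0.0002
grip_force: 0.0
```

```bash
python3 - <<'E'
from h import *
c=cam("wrist");s=ctrl.get_state();print(s["tcp_pos"],s["ft_force"]);strips(c,(.021,.0175,.0215),"strip5.png")
for n in("wrist","scene","side"):
    P=cloud(cam(n));q=P-bw(0,0,0);X=q@bx;Y=q@by;m=(q[...,2]>.091)&(q[...,2]<.1)&(abs(X)<.02)&(abs(Y+.1)<.03)
    if m.sum():print("fin",n,m.sum(),np.median(Y[m]),Y[m].min(),Y[m].max())
E
```

```text
[ 0.51793285 -0.06532162  0.19438036] [0.53153832 0.41484499 0.09999638]
fin scene 49 -0.09224504900903195 -0.09710193645949002 -0.08596976332895596
fin side 62 -0.08508417197319873 -0.09502160146157615 -0.07948723699126563
```

View pics/strip5.png

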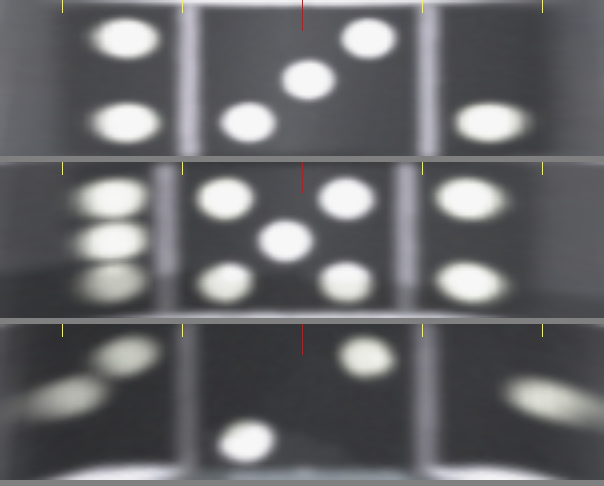

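The wheels show 3-5-2 and the fin is at y ≈ −0.089, so it travelled about 16 mm.

```bash
python3 -c "
from rig import ctrl
print(ctrl.sign_off())"
```

```text
the job is handed in; nothing more can be done
None
```

I handed the job in at about 14.5 s on the clock: the wheels show 3-5-2, the bolt fin is slid about 16 mm to its stop, and the arm is clear of everything; the hand-in gave no verdict, and I did not re-measure the bystanders.

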